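# Set the turned pieces on their drying stands

## Task

Four freshly turned pale-wood pieces stand about the bench: carry each one to the dark-rimmed drying stand whose recess matches its foot in shape and size, and lower it in upright so that it sits flat on the floor of the recess, inside the rim. Do not drop or tip over any piece, and leave the finish jar and the steel lathe centre standing where they are.

Things in the scene. Friction and masses are not known exactly. Their poses are not given: they have to be found in the camera images.
- tumbler_mid (a point): Centre of the larger round cup: pale wood, open at the top, straight sides, 60 mm across, 64 mm tall, wall 6 mm. Point on its axis, half-way up (32 mm above its foot); z up. Grip it across its outside from above at this height. Goes in stand_large_round. About 0.08 to 0.15 kg.
- beaker_mid (a point): Centre of the slim round cup: pale wood, open at the top, straight sides, 38 mm across, 60 mm tall. Point on its axis, half-way up (30 mm above its foot); z up. Grip it across its outside. Goes in stand_small_round. About 0.04 to 0.08 kg.
- candlestick_mid (a point): Centre of the candlestick: pale wood, square foot 52 x 52 mm and 14 mm thick, round column 28 mm across, 80 mm tall in all with a brass disc on top. Point on its axis, half-way up (40 mm above the underside); z up, x and y along the foot's sides. Grip the column. Goes in stand_square. About 0.11 to 0.21 kg.
- brush_stand_mid (a point): Centre of the oblong brush stand: solid pale wood block with half-round ends, 110 mm long, 44 mm wide, 60 mm tall, three dark round discs set in its top as wells (no real depth). Point at its centre, half-way up (30 mm above its foot); x along its length, y across the 44 mm, z up. Grip it across the 44 mm. Goes in stand_oblong. About 0.13 to 0.27 kg.
- stand_large_round: Low stand with a round recess 78 mm across, 92 mm over the rim. Dark wood rim, cork-coloured floor, fixed to the bench. Recess floor 4 mm above the bench, rim 7 mm thick with its top 9 mm above the bench. Origin on the bench under its centre.
- stand_small_round: Low stand with a round recess 56 mm across, 70 mm over the rim. Dark wood rim, cork-coloured floor, fixed to the bench. Recess floor 4 mm above the bench, rim 7 mm thick with its top 9 mm above the bench. Origin on the bench under its centre.
- stand_square: Low stand with a square recess 70 x 70 mm, 84 mm over the rim. Dark wood rim, cork-coloured floor, fixed to the bench. Recess floor 4 mm above the bench, rim 7 mm thick with its top 9 mm above the bench. Origin on the bench under its centre, x and y along its sides.
- stand_oblong: Low stand with an oblong recess with half-round ends, 128 mm long and 62 mm wide, 142 x 76 mm over the rim. Dark wood rim, cork-coloured floor, fixed to the bench. Recess floor 4 mm above the bench, rim 7 mm thick with its top 9 mm above the bench. Origin on the bench under its centre, x along its length.
- jar: Amber jar of finish with a steel cap, 40 mm across, 52 mm tall; loose, to be left alone. Origin at the centre of its underside.
- lathe_center: Pointed steel lathe centre standing on its 38 mm round base, 48 mm tall; loose, to be left alone. Origin at the centre of its underside.
Not all that is in view belongs to the job. What is shaped like the part that bears brush_stand_mid but green or red is not meant.

How it is judged:
By the outcome, as a careful person would: the job done as asked, in the order asked, and still so for the second after the job is handed in, with the robot touching nothing.
It also fails if it takes over 128 s, if anything falls off the work surface, if the arm or the gripper's body presses on something with over 40 N, if the wrist force passes 120 N, or if a joint passes its speed limit or range.

## Robot

A 6-joint arm with a two-finger parallel gripper is mounted at the origin on the work surface. World frame = base frame: x ahead of the robot, y to its left, z up, the work surface at z = 0. Lengths are in m, angles in rad, forces in N, time in s.
With the tool pointing down it reaches from about 0.35 to 0.975 m from the base axis. Payload 4.9 kg.
Tool frame: the origin (TCP) lies at the very end of the fingers, on their centre line; the grasp point (between the pads) lies 19 mm behind it; z points along the fingers, y is the line along which they close (so a half turn about z gives the same grasp; the last joint's range is limited). The gripper opens to 85 mm and grips with 20 to 120 N. Pads are 22 mm wide; open, the fingers measure 114 mm over their backs; the gripper's body (76 mm by 85 mm) begins 54 mm behind the grasp point. The pads swing forward as they close: fully open they stand 13 mm farther back than shut.
Start: joints at [-1.275, 0.053, 1.613, -0, 1.476, -0.119], TCP at [0.252, -0.572, 0.231] pointing down, gripper open.
Joint ranges: [-3.01, 3.01], [-1.01, 2.22], [0.06, 2.58], [-1.02, 4.17], [0.09, 2.62], [-3.14, 3.14]. Speed limits (rad/s): [2.57, 2.57, 3.14, 3.14, 3.14, 3.14].

## Interface

Orientations are given as a rotation vector (axis times angle).
In Python, from station import * gives the robot as it stands.
- The arm moves only by the shell command python3 -m crank 'ROWS' [OPENING] [FORCE]. ROWS is JSON, a list of rows, each an object with "offset": the shift along the tool's x, y, z in m, a list of three; "twist": the turn, a rotation vector about the tool's x, y, z in degrees, a list of three. In form: [{"offset": [x, y, z], "twist": [rx, ry, rz]}, ...]. A call has 1 to 20 rows; each row is the pose to reach, as a shift and turn from the pose commanded when the call began, along the tool's axes at that moment; what a row does not reach only later rows make up. A row lasts 1/8 s, in which the tool goes at most 62.5 mm and 10.7 degrees, less where a joint would pass 70% of its speed; a pose out of reach is approached as far as the arm can. A call with a gripper value outside its range is refused whole. OPENING is the opening, from 0 (shut) to 1 (fully open), set as the call begins (- or left out, the last holds). The fingers move at their own pace and stop on an object; FORCE is the grip in N (left out, the last holds). Time passes only in rows, so rows that repeat a pose let the fingers close. It gives the time, the measured TCP pose, the force, the opening and the grip force at its end, in the units of the state.
- get_obs(): the state, without advancing time (a new reading comes with each control period).
- get_image(name): name is "scene" or "top"; returns the picture (420x560x3 uint8, red, green, blue); there is no depth.
- get_calibration(name): a dict with "intrinsics" (3x3 intrinsics, pixels), "world_from_camera" (4x4, takes a point from camera to world coordinates). Camera axes: x right, y up, looking along -z (the intrinsics and any distortion apply to the point x, -y, -z); pixel columns grow to the right and rows downward; lengths in m; the calibration is good to about 2 mm. A picture is of the moment at which its call begins. get_calibration takes no time and is no camera call.
- finish_job(): hands the job in; it is judged then, once.
Trained networks look in the newest picture that a camera, given by its name, has taken for a name from the list of things; names that differ only in an ending like _2 or _b are one class to them, and where a whole thing is asked for, a point or a joint stands for the part that bears it (a point fixed in the world has none). Each returns a list of dicts, best first, with "confidence" (0 to 1); they miss things now and then, are a little off and sometimes report something else, mostly with a low value. They report only what shows in the picture. A call takes as long as a camera call. They do not tell look-alikes from the thing itself.
- cut_out(query, camera): "region" (420x560 bool, what is visible of it) and "rect" ([centre column, centre row, width, height] in pixels, round what is visible of it).
The state is a dict: "t": time; "q": joint angles; "dq": joint speeds; "effort": joint torques, N m; "tool_pos": TCP position; "tool_rot": TCP orientation; "contact_force": force on the tool from outside, world axes, zero at the start; "wrist_torque": the same for the moment, N m; "opening": finger opening in m; "grip_force": force on a finger pad.
Only numpy, scipy, OpenCV 4.12 (cv2) and the standard library are available. Lean on these libraries where they do the work, as an engineer would, in place of code of your own. Each camera call takes 0.05 s, during which the arm holds its last target. There are 200 camera calls.

## Working session

There is one attempt and no reset: what is moved stays moved. The work goes in short steps, Python scripts to look and compute and a shell command to move; the robot and the scene stay as the last step left them, time stands still between calls to the robot, and variables do not carry over. Pictures are saved under pics/ and viewed, at most 14 in all, crops included, and the job is handed in when it is done.

```bash
ls; mkdir -p pics; python3 - <<'E'
from station import *
import cv2
for n in("scene","top"):
    cv2.imwrite(f"pics/{n}0.png",get_image(n)[:,:,::-1]); print(get_calibration(n))
print(get_obs())
E
```

```text
pics
{'intrinsics': array([[386.42516047,   0.        , 274.45894651],
       [  0.        , 386.42516047, 211.95761449],
       [  0.        ,   0.        ,   1.        ]]), 'world_from_camera': array([[ 0.07705744, -0.72571835,  0.68366294,  1.17331061],
       [ 0.99699411,  0.06162744, -0.04695538, -0.07762561],
       [-0.00805601,  0.68522619,  0.72828578,  0.73432241],
       [ 0.        ,  0.        ,  0.        ,  1.        ]])}
{'intrinsics': array([[472.81701807,   0.        , 278.46208237],
       [  0.        , 472.81701807, 211.57740631],
       [  0.        ,   0.        ,   1.        ]]), 'world_from_camera': array([[ 0.01691066,  0.996025  , -0.08745416,  0.42962747],
       [-0.99984566,  0.01642904, -0.00622408, -0.04688887],
       [-0.00476255,  0.08754592,  0.9961491 ,  1.55754116],
       [ 0.        ,  0.        ,  0.        ,  1.        ]])}
{'t': 0.1, 'q': array([-1.27502094e+00,  5.32997738e-02,  1.61417062e+00,  5.03841033e-06,
        1.47599631e+00, -1.18980244e-01]), 'dq': array([-0.00122848, -0.00241228, -0.00457181, -0.00122614,  0.00165294,
        0.00046134]), 'effort': array([ 9.63926723e-04, -3.94901741e+01, -3.71363068e+01, -9.45578813e-05,
        3.94356539e-03,  5.01805062e-06]), 'tool_pos': array([ 0.25170008, -0.57145607,  0.2301721 ]), 'tool_rot': array([-3.07245440e+00, -6.46451813e-01,  2.51884728e-04]), 'contact_force': array([ 0.64167227,  0.51491939, -0.61769792]), 'wrist_torque': array([0.02535793, 0.02887536, 0.04107677]), 'grip_force': 0.0, 'opening': 0.08587138295604292}
```

View pics/scene0.png

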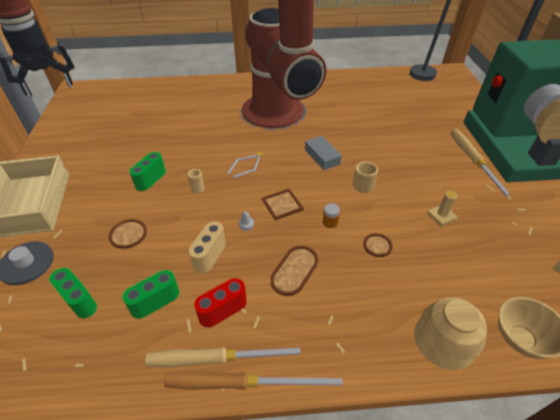

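View pics/top0.png

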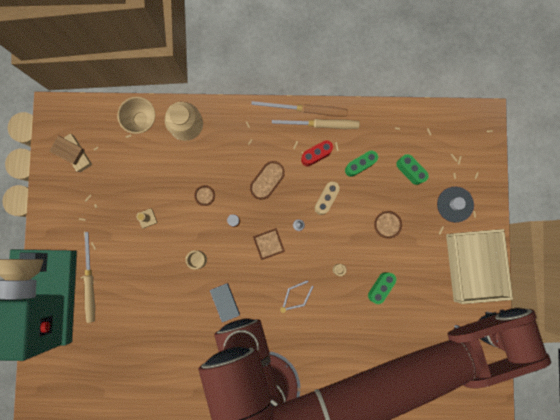

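Top view candidates:
- Brush stand: pale (327,198). Look-alikes are red (317,153) and green (361,163), (413,170), (382,288). I choose the pale one.
- Tumbler (196,260), not the bowls at (136,115) and (184,120). Beaker (340,270), candlestick (146,217).
- Stands: oblong (267,180), large round (388,224), small round (205,195), square (269,243).
- Leave alone: jar (233,220), lathe centre (298,225).

I'll fit each outline in both cameras.

```bash
cat > h.py <<'E'
from station import *
import numpy as np, cv2
from scipy.optimize import minimize
C={n:get_calibration(n) for n in("scene","top")}
def proj(P,n):
    T=np.linalg.inv(C[n]["world_from_camera"]); p=np.c_[P,np.ones(len(P))]@T.T
    p=p[:,:3]*[1,-1,-1]; u=p@C[n]["intrinsics"].T; return u[:,:2]/u[:,2:]
def ray(u,n,z):
    W=C[n]["world_from_camera"]; d=np.linalg.inv(C[n]["intrinsics"])@[u[0],u[1],1]; d=W[:3,:3]@(d*[1,-1,-1])
    return W[:3,3]+d*(z-W[2,3])/d[2]
a=np.linspace(0,2*np.pi,40,endpoint=False); cs=np.c_[np.cos(a),np.sin(a)]
circ=lambda r:cs*r
sq=lambda h:np.array([[h,h],[h,-h],[-h,-h],[-h,h]])
obl=lambda L,W:cs*W/2+np.c_[np.sign(cs[:,0])*(L-W)/2,np.zeros(40)]
M={ # list of prisms (outline,z0,z1), top pixel guess, yawed
"tumbler_mid":([(circ(.03),0,.064)],(196,260)),"beaker_mid":([(circ(.019),0,.06)],(340,270)),
"candlestick_mid":([(sq(.026),0,.014),(circ(.014),.014,.08)],(146,217)),
"brush_stand_mid":([(obl(.11,.044),0,.06)],(327,198)),
"stand_large_round":([(circ(.046),0,.009)],(388,224)),"stand_small_round":([(circ(.035),0,.009)],(205,195)),
"stand_square":([(sq(.042),0,.009)],(269,243)),"stand_oblong":([(obl(.142,.076),0,.009)],(267,180)),
"jar":([(circ(.02),0,.052)],(233,220)),"lathe_center":([(circ(.019),0,.01)],(298,225))}
def render(k,x,n,zb=0):
    R=np.array([[np.cos(x[2]),-np.sin(x[2])],[np.sin(x[2]),np.cos(x[2])]]); im=np.zeros((1680,2240),np.uint8)
    for o,z0,z1 in M[k][0]:
        q=o@R.T+x[:2]; P=np.r_[np.c_[q,np.full(len(q),z0+zb)],np.c_[q,np.full(len(q),z1+zb)]]
        h=cv2.convexHull(((proj(P,n)+.5)*4).astype(np.float32)); cv2.fillPoly(im,[np.round(h*16).astype(np.int32)],255,shift=4)
    return cv2.resize(im,(560,420),interpolation=cv2.INTER_AREA)/255.
def fit(k,x0,masks,zb=0):
    def cost(x):
        s=0
        for n,m in masks.items():
            r=render(k,x,n,zb); s+=np.abs(r-m).sum()/m.sum()
        return s
    best=None
    for y in ([0] if M[k][0][0][0].shape[0]==40 and 'o' and k not in("brush_stand_mid","stand_oblong") else np.arange(0,np.pi if 'b' in k[0]+k[6:7]+('b' if k=="stand_oblong" else '') else np.pi/2,np.pi/8)):
        c=cost([*x0,y]); best=min(best,(c,y)) if best else (c,y)
    sx=np.array([[*x0,best[1]]]*4)+np.r_[np.zeros((1,3)),np.diag([.008,.008,.15])]
    r=minimize(cost,sx[0],method="Nelder-Mead",options=dict(initial_simplex=sx,maxfev=90,xatol=2e-4,fatol=1e-4)); return r.x,r.fun
def cut(k,n,uv,tol=25):
    L=[d for d in cut_out(k,n) if np.hypot(*(np.array(d["rect"][:2])-uv))<tol]
    return L[0] if L else None
def locate(k,x0,zb=0,tol=25,cams=("top","scene")):
    zc=(max(p[2] for p in M[k][0])/2)+zb; out={}
    for n in cams:
        d=cut(k,n,proj(np.array([[*x0,zc]]),n)[0],tol)
        if d: out[n]=d["region"].astype(float)
    return {t:fit(k,x0,{n:out[n] for n in c},zb) for t,c in {"both":list(out),**{n:[n] for n in out}}.items()} if out else {}
E
python3 - <<'E'
from h import *
s=get_image("scene");t=get_image("top")
for k in M:
    z=max(p[2] for p in M[k][0]); x0=ray(M[k][1],"top",z*.6)[:2]
    for tag,(x,c) in locate(k,x0).items(): print(k,tag,np.round(x[:2],4),round(np.degrees(x[2]),1),round(c,3))
r=cv2.resize(t[140:300,130:400],None,fx=2.9,fy=2.9,interpolation=cv2.INTER_CUBIC); cv2.imwrite("pics/crop.png",r[:,:,::-1])
E
```

```text
tumbler_mid both [0.4044 0.2224] -1.8 0.249
tumbler_mid top [0.4066 0.2245] -4.5 0.079
tumbler_mid scene [0.401 0.221] 5.4 0.042
beaker_mid both [ 0.3817 -0.2356] -0.6 0.226
beaker_mid top [ 0.3826 -0.2355] -1.0 0.067
beaker_mid scene [ 0.3772 -0.237 ] 7.2 0.105
candlestick_mid both [0.5353 0.3948] 23.2 0.24
candlestick_mid top [0.5372 0.3955] 21.5 0.134
candlestick_mid scene [0.5341 0.3947] 24.7 0.058
brush_stand_mid both [ 0.6103 -0.1928] 152.1 0.167
brush_stand_mid top [ 0.6102 -0.192 ] 153.2 0.046
brush_stand_mid scene [ 0.607 -0.195] 154.1 0.028
stand_large_round both [ 0.5294 -0.3979] 8.3 0.2
stand_large_round top [ 0.5305 -0.3968] 6.7 0.09
stand_large_round scene [ 0.527  -0.3987] 4.7 0.089
stand_small_round both [0.6163 0.2095] 1.3 0.221
stand_small_round top [0.617  0.2113] -0.2 0.096
stand_small_round scene [0.615  0.2069] -0.6 0.092
stand_square both [ 0.4587 -0.0071] 19.2 0.177
stand_square top [ 0.4614 -0.0063] 22.7 0.07
stand_square scene [ 0.4565 -0.0085] 20.9 0.042
stand_oblong both [0.6701 0.002 ] 144.0 0.152
stand_oblong top [0.6724 0.0032] 145.0 0.047
stand_oblong scene [0.6686 0.0007] 145.2 0.023
jar both [0.531  0.1076] 9.8 0.4
jar top [0.5317 0.1091] 9.6 0.294
jar scene [0.5316 0.1069] 9.7 0.093
lathe_center both [ 0.5224 -0.1045] 9.1 0.515
lathe_center top [ 0.5239 -0.1033] 0.8 0.088
lathe_center scene [ 0.5168 -0.1062] 6.1 0.23
```

View pics/crop.png

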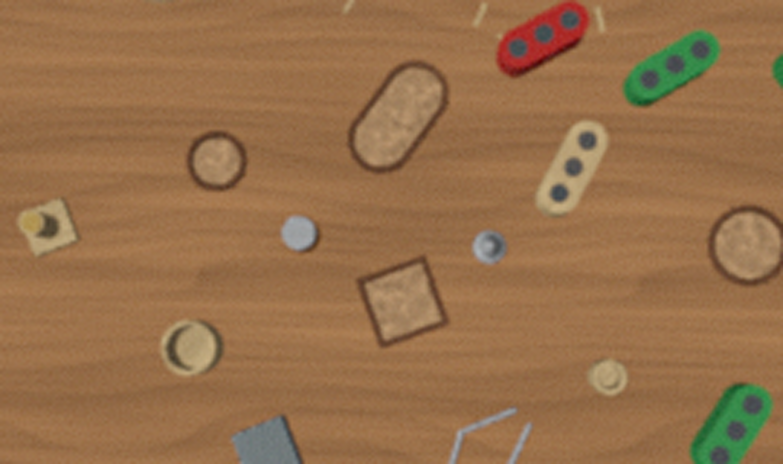

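The crop confirms the pale brush stand (573,167), with red at (543,38) and greens at (671,68) and (731,432). The stands, jar (299,233) and lathe centre (489,247) are where the fits put them. Next is the tumbler.

```bash
cat > go.py <<'E'
from station import *
import sys,numpy as np
from scipy.spatial.transform import Rotation as R
o=get_obs(); r=R.from_rotvec(o["tool_rot"]); p=o["tool_pos"]
psi=np.degrees(np.arctan2(*r.as_matrix()[[1,0],1])); print("pos",p.round(4),"closing angle",psi.round(1),"q6",o["q"][5].round(2),"t",o["t"])
print("down err deg",np.degrees(r.as_matrix()[:2,2]).round(2),"F",o["contact_force"].round(1),"open",round(o["opening"],4),"grip",round(o["grip_force"],1))
for s in sys.argv[1:]:
    v=[float(a) for a in s.split(",")]; off=r.inv().apply(np.array(v[:3])-p)
    tw=0
    if len(v)>3: tw=-(v[3]-psi); tw=(tw+90)%180-90
    dq1=np.arctan2(v[1],v[0])-np.arctan2(p[1],p[0])
    print(s,"offset",off.round(4).tolist(),"twist",round(tw,1),"q6->",round(o["q"][5]+np.radians(tw)+dq1,2))
E
python3 go.py 0.404,0.2225,0.2,0 0.404,0.2225,0.2,-60 0.404,0.2225,0.2,60 .404,.2225,.2,-30
```

```text
pos [ 0.2519 -0.572   0.2313] closing angle -66.2 q6 -0.12 t 1.2
down err deg [0. 0.] F [0.3 0.2 0.4] open 0.0858 grip 0.0
0.404,0.2225,0.2,0 offset [0.4594, -0.6658, 0.0313] twist -66.2 q6-> 0.38
0.404,0.2225,0.2,-60 offset [0.4594, -0.6658, 0.0313] twist -6.2 q6-> 1.43
0.404,0.2225,0.2,60 offset [0.4594, -0.6658, 0.0313] twist 53.8 q6-> 2.48
.404,.2225,.2,-30 offset [0.4594, -0.6658, 0.0313] twist -36.2 q6-> 0.91
```

```bash
python3 -m crank '[{"offset":[0.05,-0.03,0],"twist":[0,0,-4]},{"offset":[0.1,-0.063,0.004],"twist":[0,0,-8]},{"offset":[0.15,-0.095,0.01],"twist":[0,0,-14]},{"offset":[0.2,-0.127,0.015],"twist":[0,0,-20]},{"offset":[0.25,-0.16,0.02],"twist":[0,0,-26]},{"offset":[0.3,-0.19,0.02],"twist":[0,0,-32]},{"offset":[0.34,-0.22,0.02],"twist":[0,0,-38]},{"offset":[0.37,-0.25,0.02],"twist":[0,0,-44]},{"offset":[0.385,-0.3,0.02],"twist":[0,0,-50]},{"offset":[0.4,-0.35,0.02],"twist":[0,0,-55]},{"offset":[0.41,-0.4,0.02],"twist":[0,0,-60]},{"offset":[0.42,-0.45,0.02],"twist":[0,0,-66]},{"offset":[0.43,-0.5,0.02],"twist":[0,0,-66]},{"offset":[0.44,-0.55,0.025],"twist":[0,0,-66]},{"offset":[0.45,-0.6,0.03],"twist":[0,0,-66]},{"offset":[0.455,-0.64,0.03],"twist":[0,0,-66]},{"offset":[0.459,-0.666,0.03],"twist":[0,0,-66]},{"offset":[0.459,-0.666,0.03],"twist":[0,0,-66]},{"offset":[0.459,-0.666,0.03],"twist":[0,0,-66]}]' 1 40; python3 go.py .404,.2225,.09,0 .404,.2225,.016,0
```

```text
t: 3.58
tool_pos: [0.4037, 0.222, 0.2014]
tool_rot: [2.226, 2.216, -0.0]
contact_force: [-0.4, -0.4, -0.6]
opening: 0.0853
grip_force: 0.0
pos [0.4037 0.222  0.2014] closing angle -0.2 q6 0.35 t 3.575
down err deg [ 0.01 -0.02] F [-0.4 -0.4 -0.6] open 0.0853 grip 0.0
.404,.2225,.09,0 offset [0.0005, 0.0003, 0.1114] twist -0.2 q6-> 0.34
.404,.2225,.016,0 offset [0.0005, 0.0002, 0.1854] twist -0.2 q6-> 0.34
```

```bash
python3 -m crank '[{"offset":[0,0,0.04],"twist":[0,0,0]},{"offset":[0,0,0.08],"twist":[0,0,0]},{"offset":[0,0,0.11],"twist":[0,0,0]},{"offset":[0,0,0.13],"twist":[0,0,0]},{"offset":[0,0,0.15],"twist":[0,0,0]},{"offset":[0,0,0.17],"twist":[0,0,0]},{"offset":[0,0,0.185],"twist":[0,0,0]},{"offset":[0,0,0.185],"twist":[0,0,0]}]' && python3 -m crank '[{"offset":[0,0,0],"twist":[0,0,0]},{"offset":[0,0,0],"twist":[0,0,0]},{"offset":[0,0,0],"twist":[0,0,0]},{"offset":[0,0,0],"twist":[0,0,0]},{"offset":[0,0,0],"twist":[0,0,0]},{"offset":[0,0,0],"twist":[0,0,0]}]' 0 40; python3 go.py .404,.2225,.2 .529,-.398,.2 
```

```text
t: 4.58
tool_pos: [0.4028, 0.2216, 0.0152]
tool_rot: [-2.227, -2.215, 0.004]
contact_force: [-0.7, -0.3, -0.4]
opening: 0.0853
grip_force: 0.0
t: 5.32
tool_pos: [0.4048, 0.2229, 0.0177]
tool_rot: [2.225, 2.216, 0.003]
contact_force: [0.3, -0.5, 5.5]
opening: 0.0601
grip_force: 43.8
pos [0.4048 0.2229 0.0177] closing angle -0.2 q6 0.35 t 5.325
down err deg [0.14 0.03] F [ 0.3 -0.5  5.5] open 0.0601 grip 43.8
.404,.2225,.2 offset [-0.0003, -0.0003, -0.1823] twist 0 q6-> 0.35
.529,-.398,.2 offset [-0.6203, 0.1271, -0.1824] twist 0 q6-> -0.8
```

```bash
python3 -m crank '[{"offset":[0,0,-0.02],"twist":[0,0,0]},{"offset":[0,0,-0.05],"twist":[0,0,0]},{"offset":[0,0,-0.09],"twist":[0,0,0]},{"offset":[0,0,-0.12],"twist":[0,0,0]},{"offset":[-0.02,0.004,-0.135],"twist":[0,0,0]},{"offset":[-0.06,0.012,-0.14],"twist":[0,0,0]},{"offset":[-0.11,0.022,-0.14],"twist":[0,0,0]},{"offset":[-0.16,0.032,-0.14],"twist":[0,0,0]},{"offset":[-0.21,0.042,-0.14],"twist":[0,0,0]},{"offset":[-0.26,0.052,-0.14],"twist":[0,0,0]},{"offset":[-0.31,0.063,-0.14],"twist":[0,0,0]},{"offset":[-0.36,0.073,-0.14],"twist":[0,0,0]},{"offset":[-0.41,0.083,-0.14],"twist":[0,0,0]},{"offset":[-0.46,0.094,-0.14],"twist":[0,0,0]},{"offset":[-0.51,0.104,-0.14],"twist":[0,0,0]},{"offset":[-0.56,0.115,-0.14],"twist":[0,0,0]},{"offset":[-0.595,0.122,-0.14],"twist":[0,0,0]},{"offset":[-0.615,0.126,-0.14],"twist":[0,0,0]},{"offset":[-0.62,0.127,-0.14],"twist":[0,0,0]},{"offset":[-0.62,0.127,-0.14],"twist":[0,0,0]}]'; python3 go.py .529,-.398,.020; python3 - <<'E'
from h import *
cv2.imwrite("pics/s1.png",get_image("scene")[:,:,::-1])
E
```

```text
t: 7.82
tool_pos: [0.5277, -0.3973, 0.1556]
tool_rot: [-2.225, -2.216, -0.0]
contact_force: [0.7, 1.1, -2.2]
opening: 0.0601
grip_force: 43.8
pos [ 0.5277 -0.3973  0.1556] closing angle -0.2 q6 -0.75 t 7.825
down err deg [-0.05  0.07] F [ 0.7  1.1 -2.2] open 0.0601 grip 43.8
.529,-.398,.020 offset [-0.0009, 0.0014, 0.1356] twist 0 q6-> -0.75
```

View pics/s1.png

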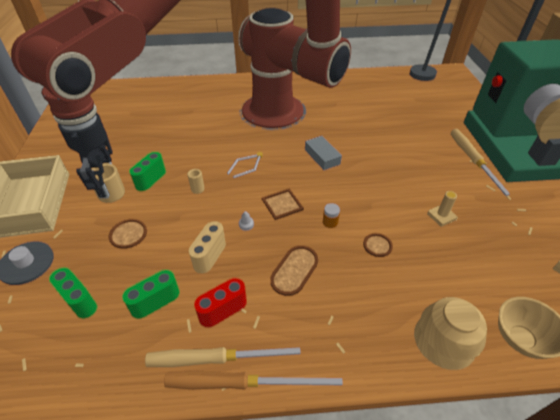

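The tumbler is held upright at (110,183), above the large stand at (128,233). Lowering it.

```bash
python3 -m crank '[{"offset":[-0.001,0.001,0.03],"twist":[0,0,0]},{"offset":[-0.001,0.001,0.07],"twist":[0,0,0]},{"offset":[-0.001,0.001,0.1],"twist":[0,0,0]},{"offset":[-0.001,0.001,0.115],"twist":[0,0,0]},{"offset":[-0.001,0.001,0.122],"twist":[0,0,0]},{"offset":[-0.001,0.001,0.127],"twist":[0,0,0]},{"offset":[-0.001,0.001,0.131],"twist":[0,0,0]},{"offset":[-0.001,0.001,0.134],"twist":[0,0,0]},{"offset":[-0.001,0.001,0.136],"twist":[0,0,0]},{"offset":[-0.001,0.001,0.136],"twist":[0,0,0]}]'
```

```text
t: 9.12
tool_pos: [0.5293, -0.3994, 0.0217]
tool_rot: [2.226, 2.217, -0.0]
contact_force: [-2.8, 1.9, 4.3]
opening: 0.0594
grip_force: 44.1
```

Contact made (4 N up). Opening and rising.

```bash
python3 -m crank '[{"offset":[0,0,0],"twist":[0,0,0]},{"offset":[0,0,0],"twist":[0,0,0]},{"offset":[0,0,0],"twist":[0,0,0]},{"offset":[0,0,0],"twist":[0,0,0]},{"offset":[0,0,0],"twist":[0,0,0]},{"offset":[0,0,-0.01],"twist":[0,0,0]},{"offset":[0,0,-0.03],"twist":[0,0,0]},{"offset":[0,0,-0.06],"twist":[0,0,0]},{"offset":[0,0,-0.1],"twist":[0,0,0]},{"offset":[0,0,-0.14],"twist":[0,0,0]},{"offset":[0,0,-0.17],"twist":[0,0,0]},{"offset":[0,0,-0.17],"twist":[0,0,0]}]' 1; python3 go.py .3805,-.236,.19,-60 .3805,-.236,.19,-30 .3805,-.236,.19,0
```

```text
t: 10.62
tool_pos: [0.5308, -0.4007, 0.1964]
tool_rot: [2.219, 2.21, 0.0]
contact_force: [-0.1, -0.8, 0.2]
opening: 0.0856
grip_force: 0.0
pos [ 0.5308 -0.4007  0.1964] closing angle -0.2 q6 -0.75 t 10.625
down err deg [ 0.38 -0.37] F [-0.1 -0.8  0.2] open 0.0856 grip 0.0
.3805,-.236,.19,-60 offset [0.1641, -0.151, 0.0043] twist 59.8 q6-> 0.38
.3805,-.236,.19,-30 offset [0.1641, -0.151, 0.0043] twist 29.8 q6-> -0.14
.3805,-.236,.19,0 offset [0.1641, -0.151, 0.0043] twist -0.2 q6-> -0.67
```

```bash
python3 -m crank '[{"offset":[0.03,-0.03,0],"twist":[0,0,0]},{"offset":[0.07,-0.065,0],"twist":[0,0,0]},{"offset":[0.11,-0.1,0],"twist":[0,0,0]},{"offset":[0.145,-0.135,0],"twist":[0,0,0]},{"offset":[0.16,-0.148,0.01],"twist":[0,0,0]},{"offset":[0.164,-0.151,0.03],"twist":[0,0,0]},{"offset":[0.164,-0.151,0.07],"twist":[0,0,0]},{"offset":[0.164,-0.151,0.1],"twist":[0,0,0]},{"offset":[0.164,-0.151,0.1],"twist":[0,0,0]},{"offset":[0.164,-0.151,0.1],"twist":[0,0,0]}]'; python3 go.py .3805,-.236,.014; python3 - <<'E'
from h import *
s=get_image("scene"); t=get_image("top")
for n in ("top","scene"):
    for tag,(x,c) in locate("tumbler_mid",[.53,-.4],.004,cams=(n,)).items(): print(n,x,c)
a=cv2.resize(s[120:260,60:260],(800,560)); cv2.imwrite("pics/c2.png",a[:,:,::-1])
E
```

```text
t: 11.88
tool_pos: [0.3791, -0.2349, 0.0907]
tool_rot: [2.226, 2.216, 0.0]
contact_force: [1.0, -0.0, -0.5]
opening: 0.0853
grip_force: 0.0
pos [ 0.3791 -0.2349  0.0907] closing angle -0.2 q6 -0.72 t 11.875
down err deg [ 0.02 -0.01] F [ 1.  -0.  -0.5] open 0.0853 grip 0.0
.3805,-.236,.014 offset [-0.0011, 0.0013, 0.0767] twist 0 q6-> -0.72
top [ 0.52993856 -0.39827205  0.07736883] 0.06371275783040489
top [ 0.52993856 -0.39827205  0.07736883] 0.06371275783040489
scene [ 0.52608051 -0.40062886 -0.01432038] 0.10201518186089065
scene [ 0.52608051 -0.40062886 -0.01432038] 0.10201518186089065
```

View pics/c2.png

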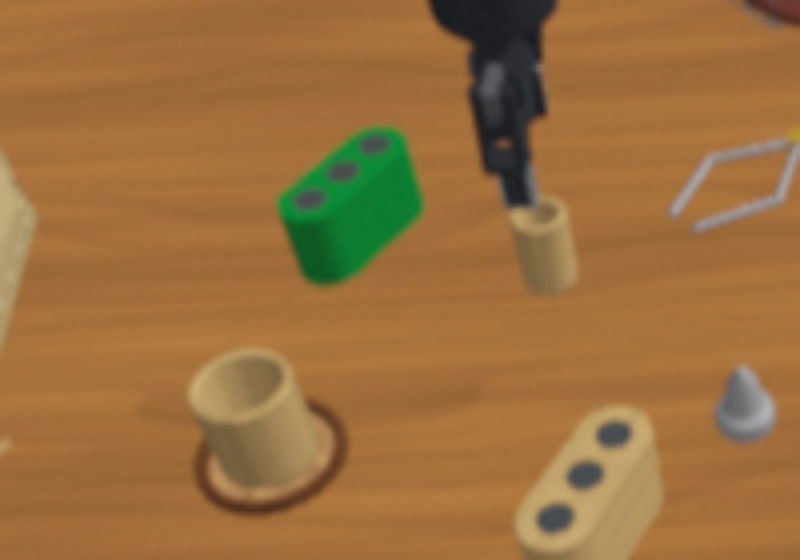

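Tumbler sits inside the rim (crop 255,430), matching the stand centre to 1 mm. The fingers stand over the beaker (545,245). Descend and grip.

```bash
python3 -m crank '[{"offset":[-0.001,0.001,0.02],"twist":[0,0,0]},{"offset":[-0.001,0.001,0.04],"twist":[0,0,0]},{"offset":[-0.001,0.001,0.06],"twist":[0,0,0]},{"offset":[-0.001,0.001,0.076],"twist":[0,0,0]},{"offset":[-0.001,0.001,0.076],"twist":[0,0,0]}]' && python3 -m crank '[{"offset":[0,0,0],"twist":[0,0,0]},{"offset":[0,0,0],"twist":[0,0,0]},{"offset":[0,0,0],"twist":[0,0,0]},{"offset":[0,0,0],"twist":[0,0,0]},{"offset":[0,0,0],"twist":[0,0,0]},{"offset":[0,0,0],"twist":[0,0,0]},{"offset":[0,0,0],"twist":[0,0,0]}]' 0 30; python3 go.py .3805,-.236,.2 .616,.209,.15 
```

```text
t: 12.7
tool_pos: [0.3791, -0.2348, 0.0134]
tool_rot: [-2.224, -2.215, 0.0]
contact_force: [0.6, 0.3, 0.2]
opening: 0.0854
grip_force: 0.0
t: 13.58
tool_pos: [0.3803, -0.2359, 0.0153]
tool_rot: [2.225, 2.216, 0.0]
contact_force: [-0.5, 1.5, 6.1]
opening: 0.0378
grip_force: 30.3
pos [ 0.3803 -0.2359  0.0153] closing angle -0.2 q6 -0.72 t 13.575
down err deg [ 0.06 -0.05] F [-0.5  1.5  6.1] open 0.0378 grip 30.3
.3805,-.236,.2 offset [-0.0003, 0.0004, -0.1847] twist 0 q6-> -0.72
.616,.209,.15 offset [0.4457, 0.234, -0.1349] twist 0 q6-> 0.16
```

```bash
python3 -m crank '[{"offset":[0,0,-0.02],"twist":[0,0,0]},{"offset":[0,0,-0.05],"twist":[0,0,0]},{"offset":[0,0,-0.09],"twist":[0,0,0]},{"offset":[0,0,-0.12],"twist":[0,0,0]},{"offset":[0.018,0.009,-0.135],"twist":[0,0,0]},{"offset":[0.053,0.028,-0.14],"twist":[0,0,0]},{"offset":[0.098,0.051,-0.14],"twist":[0,0,0]},{"offset":[0.143,0.075,-0.14],"twist":[0,0,0]},{"offset":[0.188,0.099,-0.14],"twist":[0,0,0]},{"offset":[0.233,0.122,-0.14],"twist":[0,0,0]},{"offset":[0.278,0.146,-0.14],"twist":[0,0,0]},{"offset":[0.323,0.17,-0.14],"twist":[0,0,0]},{"offset":[0.368,0.193,-0.14],"twist":[0,0,0]},{"offset":[0.41,0.215,-0.14],"twist":[0,0,0]},{"offset":[0.435,0.228,-0.14],"twist":[0,0,0]},{"offset":[0.446,0.234,-0.14],"twist":[0,0,0]},{"offset":[0.446,0.234,-0.14],"twist":[0,0,0]},{"offset":[0.446,0.234,-0.14],"twist":[0,0,0]}]'; python3 go.py .616,.209,.018
```

```text
t: 15.82
tool_pos: [0.6151, 0.2087, 0.1541]
tool_rot: [-2.227, -2.216, 0.001]
contact_force: [0.0, -0.4, -0.7]
opening: 0.0383
grip_force: 30.4
pos [0.6151 0.2087 0.1541] closing angle -0.3 q6 0.22 t 15.825
down err deg [-0.04 -0.03] F [ 0.  -0.4 -0.7] open 0.0383 grip 30.4
.616,.209,.018 offset [0.0004, 0.001, 0.1361] twist 0 q6-> 0.22
```

```bash
python3 -m crank '[{"offset":[0,0.001,0.03],"twist":[0,0,0]},{"offset":[0,0.001,0.07],"twist":[0,0,0]},{"offset":[0,0.001,0.1],"twist":[0,0,0]},{"offset":[0,0.001,0.115],"twist":[0,0,0]},{"offset":[0,0.001,0.122],"twist":[0,0,0]},{"offset":[0,0.001,0.127],"twist":[0,0,0]},{"offset":[0,0.001,0.131],"twist":[0,0,0]},{"offset":[0,0.001,0.134],"twist":[0,0,0]},{"offset":[0,0.001,0.136],"twist":[0,0,0]},{"offset":[0,0.001,0.136],"twist":[0,0,0]}]'
```

```text
t: 17.08
tool_pos: [0.6169, 0.2098, 0.0193]
tool_rot: [2.226, 2.217, 0.001]
contact_force: [-1.8, 0.5, 4.8]
opening: 0.0377
grip_force: 30.7
```

```bash
python3 -m crank '[{"offset":[0,0,0],"twist":[0,0,0]},{"offset":[0,0,0],"twist":[0,0,0]},{"offset":[0,0,0],"twist":[0,0,0]},{"offset":[0,0,0],"twist":[0,0,0]},{"offset":[0,0,0],"twist":[0,0,0]},{"offset":[0,0,0],"twist":[0,0,0]},{"offset":[0,0,-0.01],"twist":[0,0,0]},{"offset":[0,0,-0.03],"twist":[0,0,0]},{"offset":[0,0,-0.06],"twist":[0,0,0]},{"offset":[0,0,-0.1],"twist":[0,0,0]},{"offset":[0,0,-0.14],"twist":[0,0,0]},{"offset":[0,0,-0.18],"twist":[0,0,0]},{"offset":[0,0,-0.18],"twist":[0,0,0]}]' 1; python3 go.py .535,.395,.2,0 .535,.395,.2,23 .535,.395,.2,-67
```

```text
t: 18.7
tool_pos: [0.6194, 0.2103, 0.2058]
tool_rot: [2.222, 2.213, 0.015]
contact_force: [0.9, 0.6, -0.1]
opening: 0.0851
grip_force: 0.0
pos [0.6194 0.2103 0.2058] closing angle -0.2 q6 0.22 t 18.7
down err deg [0.65 0.14] F [ 0.9  0.6 -0.1] open 0.0851 grip 0.0
.535,.395,.2,0 offset [0.1843, -0.0852, 0.0053] twist -0.2 q6-> 0.52
.535,.395,.2,23 offset [0.1843, -0.0852, 0.0053] twist -23.2 q6-> 0.12
.535,.395,.2,-67 offset [0.1843, -0.0852, 0.0053] twist 66.8 q6-> 1.69
```

```bash
python3 -m crank '[{"offset":[0.03,-0.014,0],"twist":[0,0,0]},{"offset":[0.075,-0.034,0],"twist":[0,0,0]},{"offset":[0.12,-0.054,0],"twist":[0,0,0]},{"offset":[0.16,-0.072,0],"twist":[0,0,0]},{"offset":[0.18,-0.08,0.01],"twist":[0,0,0]},{"offset":[0.185,-0.083,0.03],"twist":[0,0,0]},{"offset":[0.185,-0.083,0.06],"twist":[0,0,0]},{"offset":[0.185,-0.083,0.08],"twist":[0,0,0]},{"offset":[0.185,-0.083,0.08],"twist":[0,0,0]},{"offset":[0.185,-0.083,0.08],"twist":[0,0,0]}]'; python3 go.py .535,.395,.026; python3 - <<'E'
from h import *
s=get_image("scene"); t=get_image("top")
for n in ("top","scene"):
    for tag,(x,c) in list(locate("beaker_mid",[.616,.21],.004,cams=(n,)).items())[:1]: print(n,x,c)
a=cv2.resize(s[150:270,320:500],(800,533)); cv2.imwrite("pics/c3.png",a[:,:,::-1])
E
```

```text
t: 19.95
tool_pos: [0.535, 0.3947, 0.119]
tool_rot: [2.227, 2.216, 0.002]
contact_force: [-0.9, 0.3, -0.9]
opening: 0.0855
grip_force: 0.0
pos [0.535  0.3947 0.119 ] closing angle -0.3 q6 0.53 t 19.95
down err deg [0.06 0.03] F [-0.9  0.3 -0.9] open 0.0855 grip 0.0
.535,.395,.026 offset [0.0002, -0.0001, 0.093] twist 0 q6-> 0.53
scene [0.61268777 0.21007397 0.05258462] 0.14289958407605466
```

View pics/c3.png

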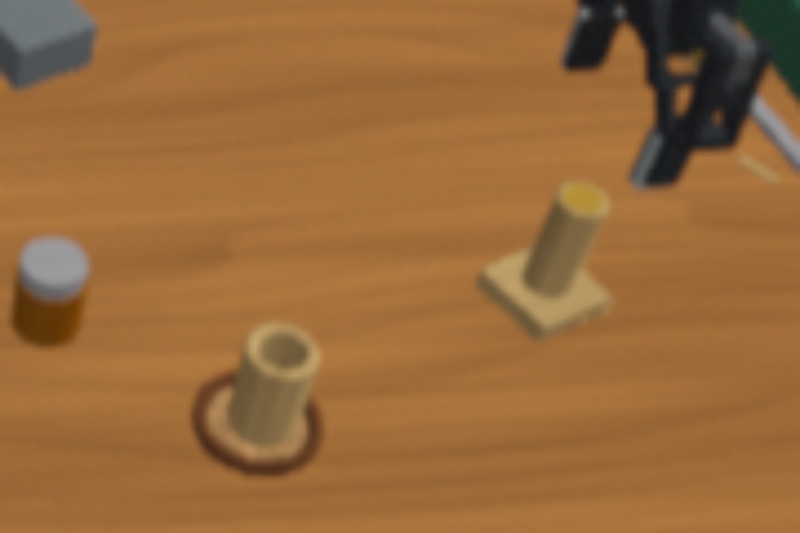

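Beaker is seated (crop 265,430). The fingers bracket the candlestick (545,290), with the midpoint of the tips on its axis line. Descend and grip.

```bash
python3 -m crank '[{"offset":[0,0,0.02],"twist":[0,0,0]},{"offset":[0,0,0.04],"twist":[0,0,0]},{"offset":[0,0,0.06],"twist":[0,0,0]},{"offset":[0,0,0.08],"twist":[0,0,0]},{"offset":[0,0,0.092],"twist":[0,0,0]},{"offset":[0,0,0.092],"twist":[0,0,0]}]' && python3 -m crank '[{"offset":[0,0,0],"twist":[0,0,0]},{"offset":[0,0,0],"twist":[0,0,0]},{"offset":[0,0,0],"twist":[0,0,0]},{"offset":[0,0,0],"twist":[0,0,0]},{"offset":[0,0,0],"twist":[0,0,0]},{"offset":[0,0,0],"twist":[0,0,0]},{"offset":[0,0,0],"twist":[0,0,0]},{"offset":[0,0,0],"twist":[0,0,0]}]' 0 50; python3 go.py  .4585,-.0075,.166,-2.4
```

```text
t: 20.9
tool_pos: [0.5334, 0.3945, 0.0245]
tool_rot: [-2.225, -2.216, 0.004]
contact_force: [0.1, 0.8, 1.1]
opening: 0.0855
grip_force: 0.0
t: 21.9
tool_pos: [0.5351, 0.3954, 0.0274]
tool_rot: [2.226, 2.216, 0.003]
contact_force: [1.1, 0.1, 5.0]
opening: 0.0262
grip_force: 49.4
pos [0.5351 0.3954 0.0274] closing angle -0.2 q6 0.53 t 21.9
down err deg [0.1  0.06] F [1.1 0.1 5. ] open 0.0262 grip 49.4
.4585,-.0075,.166,-2.4 offset [-0.4031, -0.0747, -0.1391] twist 2.2 q6-> -0.09
```

```bash
python3 -m crank '[{"offset":[0,0,-0.02],"twist":[0,0,0]},{"offset":[0,0,-0.05],"twist":[0,0,0]},{"offset":[0,0,-0.09],"twist":[0,0,0]},{"offset":[0,0,-0.12],"twist":[0,0,0]},{"offset":[-0.015,-0.003,-0.135],"twist":[0,0,0]},{"offset":[-0.045,-0.008,-0.14],"twist":[0,0,0]},{"offset":[-0.09,-0.017,-0.14],"twist":[0,0,0]},{"offset":[-0.135,-0.025,-0.14],"twist":[0,0,1]},{"offset":[-0.18,-0.033,-0.14],"twist":[0,0,2]},{"offset":[-0.225,-0.042,-0.14],"twist":[0,0,2]},{"offset":[-0.27,-0.05,-0.14],"twist":[0,0,2]},{"offset":[-0.315,-0.058,-0.14],"twist":[0,0,2]},{"offset":[-0.355,-0.066,-0.14],"twist":[0,0,2]},{"offset":[-0.385,-0.071,-0.14],"twist":[0,0,2]},{"offset":[-0.4,-0.074,-0.14],"twist":[0,0,2]},{"offset":[-0.403,-0.075,-0.14],"twist":[0,0,2]},{"offset":[-0.403,-0.075,-0.14],"twist":[0,0,2]},{"offset":[-0.403,-0.075,-0.14],"twist":[0,0,2]}]'; python3 go.py .4585,-.0075,.030; python3 - <<'E'
from h import *
s=get_image("scene")
a=cv2.resize(s[90:250,210:370],(600,600)); cv2.imwrite("pics/c4.png",a[:,:,::-1])
E
```

```text
t: 24.15
tool_pos: [0.4577, -0.0069, 0.1663]
tool_rot: [-2.263, -2.179, -0.0]
contact_force: [-0.5, -0.5, -2.7]
opening: 0.0261
grip_force: 49.3
pos [ 0.4577 -0.0069  0.1663] closing angle -2.2 q6 -0.14 t 24.15
down err deg [-0.01  0.02] F [-0.5 -0.5 -2.7] open 0.0261 grip 49.3
.4585,-.0075,.030 offset [-0.0006, 0.0009, 0.1363] twist 0 q6-> -0.14
```

View pics/c4.png

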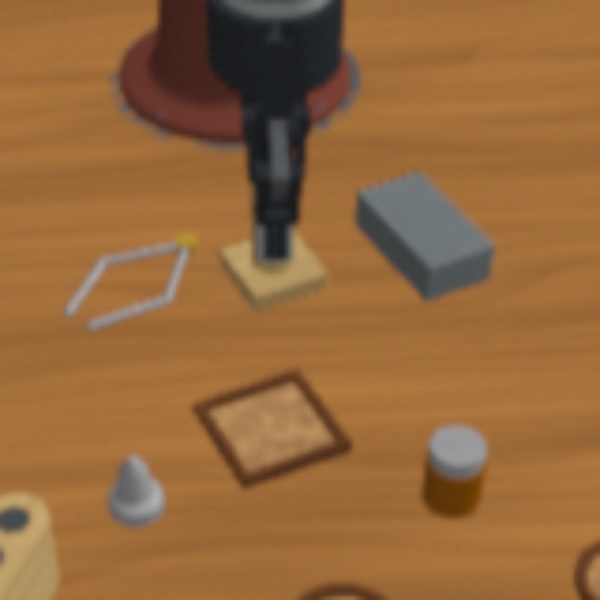

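The candlestick's foot (272,268) is level and parallel to the square stand (272,428). Lowering.

```bash
python3 -m crank '[{"offset":[0,0.001,0.03],"twist":[0,0,0]},{"offset":[0,0.001,0.07],"twist":[0,0,0]},{"offset":[0,0.001,0.1],"twist":[0,0,0]},{"offset":[0,0.001,0.115],"twist":[0,0,0]},{"offset":[0,0.001,0.122],"twist":[0,0,0]},{"offset":[0,0.001,0.127],"twist":[0,0,0]},{"offset":[0,0.001,0.131],"twist":[0,0,0]},{"offset":[0,0.001,0.134],"twist":[0,0,0]},{"offset":[0,0.001,0.136],"twist":[0,0,0]},{"offset":[0,0.001,0.136],"twist":[0,0,0]}]'
```

```text
t: 25.45
tool_pos: [0.4589, -0.0078, 0.0314]
tool_rot: [-2.264, -2.178, 0.0]
contact_force: [-2.6, 0.5, 4.8]
opening: 0.026
grip_force: 50.2
```

```bash
python3 -m crank '[{"offset":[0,0,0],"twist":[0,0,0]},{"offset":[0,0,0],"twist":[0,0,0]},{"offset":[0,0,0],"twist":[0,0,0]},{"offset":[0,0,0],"twist":[0,0,0]},{"offset":[0,0,0],"twist":[0,0,0]},{"offset":[0,0,0],"twist":[0,0,0]},{"offset":[0,0,0],"twist":[0,0,0]},{"offset":[0,0,-0.01],"twist":[0,0,0]},{"offset":[0,0,-0.03],"twist":[0,0,0]},{"offset":[0,0,-0.06],"twist":[0,0,0]},{"offset":[0,0,-0.1],"twist":[0,0,0]},{"offset":[0,0,-0.14],"twist":[0,0,0]},{"offset":[0,0,-0.17],"twist":[0,0,0]},{"offset":[0,0,-0.17],"twist":[0,0,0]},{"offset":[0,0,-0.17],"twist":[0,0,0]}]' 1; python3 go.py .6085,-.1935,.12,63.5
```

```text
t: 27.32
tool_pos: [0.4581, -0.0077, 0.1995]
tool_rot: [-2.264, -2.177, 0.001]
contact_force: [1.0, -0.7, 0.1]
opening: 0.0853
grip_force: 0.0
pos [ 0.4581 -0.0077  0.1995] closing angle -2.2 q6 -0.14 t 27.325
down err deg [-0.06  0.01] F [ 1.  -0.7  0.1] open 0.0853 grip 0.0
.6085,-.1935,.12,63.5 offset [-0.1798, 0.1576, 0.0793] twist -65.7 q6-> -1.58
```

```bash
python3 -m crank '[{"offset":[-0.02,0.018,0],"twist":[0,0,-8]},{"offset":[-0.05,0.044,0],"twist":[0,0,-16]},{"offset":[-0.09,0.079,0],"twist":[0,0,-25]},{"offset":[-0.13,0.114,0],"twist":[0,0,-34]},{"offset":[-0.16,0.14,0],"twist":[0,0,-43]},{"offset":[-0.175,0.153,0],"twist":[0,0,-52]},{"offset":[-0.18,0.158,0.01],"twist":[0,0,-60]},{"offset":[-0.18,0.158,0.03],"twist":[0,0,-65.7]},{"offset":[-0.18,0.158,0.06],"twist":[0,0,-65.7]},{"offset":[-0.18,0.158,0.08],"twist":[0,0,-65.7]},{"offset":[-0.18,0.158,0.08],"twist":[0,0,-65.7]},{"offset":[-0.18,0.158,0.08],"twist":[0,0,-65.7]}]'; python3 go.py .6085,-.1935,.014,63.5; python3 - <<'E'
from h import *
s=get_image("scene")
a=cv2.resize(s[110:310,160:360],(600,600)); cv2.imwrite("pics/c5.png",a[:,:,::-1])
E
```

```text
t: 28.82
tool_pos: [0.6099, -0.1939, 0.1209]
tool_rot: [0.721, 3.057, -0.0]
contact_force: [0.1, 0.4, -0.0]
opening: 0.0852
grip_force: 0.0
pos [ 0.6099 -0.1939  0.1209] closing angle 63.5 q6 -1.53 t 28.825
down err deg [ 0.05 -0.02] F [ 0.1  0.4 -0. ] open 0.0852 grip 0.0
.6085,-.1935,.014,63.5 offset [0.0015, -0.0002, 0.1069] twist -0.0 q6-> -1.53
```

View pics/c5.png

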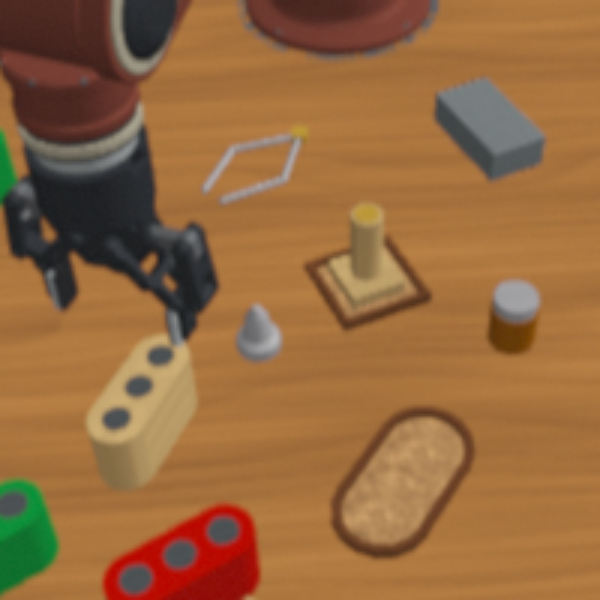

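Candlestick is seated inside the square rim (368,275). The fingers straddle the brush stand (140,387), clear of the lathe centre (258,335). Descend and grip.

```bash
python3 -m crank '[{"offset":[0,0,0.02],"twist":[0,0,0]},{"offset":[0,0,0.04],"twist":[0,0,0]},{"offset":[0,0,0.06],"twist":[0,0,0]},{"offset":[0,0,0.08],"twist":[0,0,0]},{"offset":[0,0,0.095],"twist":[0,0,0]},{"offset":[0,0,0.106],"twist":[0,0,0]},{"offset":[0,0,0.106],"twist":[0,0,0]}]' && python3 -m crank '[{"offset":[0,0,0],"twist":[0,0,0]},{"offset":[0,0,0],"twist":[0,0,0]},{"offset":[0,0,0],"twist":[0,0,0]},{"offset":[0,0,0],"twist":[0,0,0]},{"offset":[0,0,0],"twist":[0,0,0]},{"offset":[0,0,0],"twist":[0,0,0]},{"offset":[0,0,0],"twist":[0,0,0]},{"offset":[0,0,0],"twist":[0,0,0]}]' 0 60; python3 go.py  .6705,.002,.15,55
```

```text
t: 29.75
tool_pos: [0.6089, -0.1935, 0.0132]
tool_rot: [-0.721, -3.056, -0.001]
contact_force: [0.7, 0.1, 0.4]
opening: 0.0854
grip_force: 0.0
t: 30.75
tool_pos: [0.6103, -0.1941, 0.0155]
tool_rot: [0.72, 3.056, -0.001]
contact_force: [0.6, 0.2, 5.9]
opening: 0.0435
grip_force: 62.6
pos [ 0.6103 -0.1941  0.0155] closing angle 63.5 q6 -1.53 t 30.75
down err deg [ 0.11 -0.04] F [0.6 0.2 5.9] open 0.0435 grip 62.6
.6705,.002,.15,55 offset [0.0335, 0.2024, -0.1345] twist 8.5 q6-> -1.07
```

```bash
python3 -m crank '[{"offset":[0,0,-0.02],"twist":[0,0,0]},{"offset":[0,0,-0.05],"twist":[0,0,0]},{"offset":[0,0,-0.09],"twist":[0,0,0]},{"offset":[0,0,-0.12],"twist":[0,0,0]},{"offset":[0.002,0.015,-0.135],"twist":[0,0,1]},{"offset":[0.007,0.045,-0.14],"twist":[0,0,3]},{"offset":[0.014,0.085,-0.14],"twist":[0,0,5]},{"offset":[0.021,0.125,-0.14],"twist":[0,0,7]},{"offset":[0.027,0.165,-0.14],"twist":[0,0,8.5]},{"offset":[0.032,0.19,-0.14],"twist":[0,0,8.5]},{"offset":[0.0335,0.2,-0.14],"twist":[0,0,8.5]},{"offset":[0.0335,0.2025,-0.14],"twist":[0,0,8.5]},{"offset":[0.0335,0.2025,-0.14],"twist":[0,0,8.5]},{"offset":[0.0335,0.2025,-0.14],"twist":[0,0,8.5]}]'; python3 go.py .6705,.002,.018,55; python3 - <<'E'
from h import *
s=get_image("scene")
a=cv2.resize(s[110:310,180:380],(600,600)); cv2.imwrite("pics/c6.png",a[:,:,::-1])
E
```

```text
t: 32.5
tool_pos: [0.6698, 0.0014, 0.1543]
tool_rot: [-0.947, -2.995, 0.0]
contact_force: [0.4, 0.5, -1.2]
opening: 0.0437
grip_force: 62.1
pos [0.6698 0.0014 0.1543] closing angle 54.9 q6 -1.07 t 32.5
down err deg [-0.02 -0.01] F [ 0.4  0.5 -1.2] open 0.0437 grip 62.1
.6705,.002,.018,55 offset [-0.0003, 0.001, 0.1363] twist -0.1 q6-> -1.07
```

View pics/c6.png

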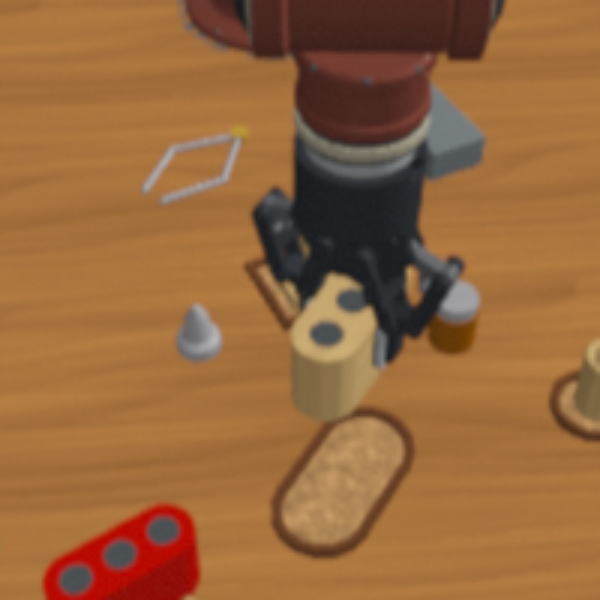

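The brush stand is level and parallel to the oblong recess (345,482). Lowering.

```bash
python3 -m crank '[{"offset":[0,0.001,0.03],"twist":[0,0,0]},{"offset":[0,0.001,0.07],"twist":[0,0,0]},{"offset":[0,0.001,0.1],"twist":[0,0,0]},{"offset":[0,0.001,0.115],"twist":[0,0,0]},{"offset":[0,0.001,0.122],"twist":[0,0,0]},{"offset":[0,0.001,0.127],"twist":[0,0,0]},{"offset":[0,0.001,0.131],"twist":[0,0,0]},{"offset":[0,0.001,0.134],"twist":[0,0,0]},{"offset":[0,0.001,0.136],"twist":[0,0,0]},{"offset":[0,0.001,0.136],"twist":[0,0,0]}]'
```

```text
t: 33.8
tool_pos: [0.671, 0.0032, 0.0195]
tool_rot: [0.945, 2.995, 0.0]
contact_force: [-3.0, 0.5, 3.7]
opening: 0.0432
grip_force: 62.6
```

```bash
python3 -m crank '[{"offset":[0,0,0],"twist":[0,0,0]},{"offset":[0,0,0],"twist":[0,0,0]},{"offset":[0,0,0],"twist":[0,0,0]},{"offset":[0,0,0],"twist":[0,0,0]},{"offset":[0,0,0],"twist":[0,0,0]},{"offset":[0,0,0],"twist":[0,0,0]},{"offset":[0,0,-0.01],"twist":[0,0,0]},{"offset":[0,0,-0.03],"twist":[0,0,0]},{"offset":[0,0,-0.06],"twist":[0,0,0]},{"offset":[0,0,-0.1],"twist":[0,0,0]},{"offset":[0,0,-0.15],"twist":[0,0,0]},{"offset":[0,0,-0.21],"twist":[0,0,0]},{"offset":[0,0,-0.26],"twist":[0,0,0]},{"offset":[0,0,-0.29],"twist":[0,0,0]},{"offset":[0,0,-0.29],"twist":[0,0,0]},{"offset":[0,0,-0.29],"twist":[0,0,0]}]' 1; python3 - <<'E'
from h import *
s=get_image("scene")
cv2.imwrite("pics/c7.png",cv2.resize(s,(800,600))[:,:,::-1])
t=get_image("top")
for k,x0,zb in (("tumbler_mid",[.529,-.399],.004),("beaker_mid",[.616,.209],.004),("candlestick_mid",[.4585,-.0075],.004),("brush_stand_mid",[.67,.002],.004),("jar",[.531,.1076],0),("lathe_center",[.522,-.1045],0)):
    for tag,(x,c) in locate(k,x0,zb,cams=("scene",)).items(): print(k,tag,x.round(4),round(c,3))
E
```

```text
t: 35.8
tool_pos: [0.67, 0.0032, 0.3075]
tool_rot: [-0.945, -2.995, 0.0]
contact_force: [0.2, 0.9, 0.0]
opening: 0.0854
grip_force: 0.0
tumbler_mid both [ 0.5277 -0.3998  0.1698] 0.058
tumbler_mid scene [ 0.5277 -0.3998  0.1698] 0.058
beaker_mid both [0.6135 0.2092 0.0934] 0.122
beaker_mid scene [0.6135 0.2092 0.0934] 0.122
candlestick_mid both [ 0.4549 -0.009   0.3801] 0.073
candlestick_mid scene [ 0.4549 -0.009   0.3801] 0.073
brush_stand_mid both [6.6920e-01 1.8000e-03 2.5017e+00] 0.048
brush_stand_mid scene [6.6920e-01 1.8000e-03 2.5017e+00] 0.048
jar both [0.5298 0.1073 0.0904] 0.077
jar scene [0.5298 0.1073 0.0904] 0.077
lathe_center both [ 0.5169 -0.1071  0.2086] 0.244
lathe_center scene [ 0.5169 -0.1071  0.2086] 0.244
```

View pics/c7.png

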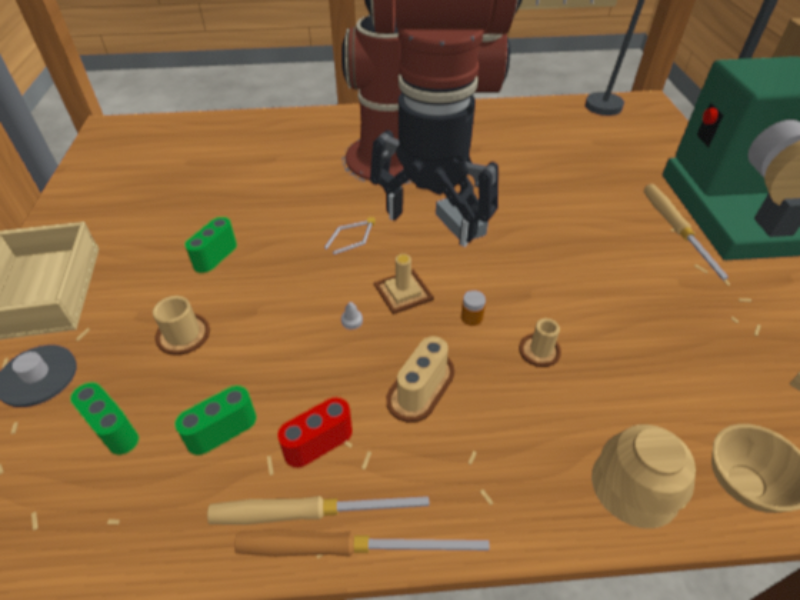

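All four pieces sit upright inside their rims: tumbler (180,325), beaker (543,342), candlestick (403,285) and brush stand (423,377). The jar (473,308) and lathe centre (351,314) have not moved.

```bash
python3 -c "from station import *; print(finish_job())"
```

```text
the job is handed in; nothing more can be done
None
```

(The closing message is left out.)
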